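Tip the pressed coir slab into the saucer

ROBOT

A 7-joint arm with a two-finger parallel gripper is mounted at the origin on the work surface. World frame = base frame: x ahead of the robot, y to its left, z up, the work surface at z = 0. Lengths are in m, angles in rad, forces in N, time in s.
With the tool pointing down it reaches from about 0.425 to 0.95 m from the base axis. Payload 4.7 kg.
Tool frame: the origin (TCP) lies on the centre line of the jaws, within the pads' length; the fingertips stand 25 mm ahead of it and the grasp point (between the pads) lies 6 mm ahead of it; z points along the fingers, y is the line along which they close (so a half turn about z gives the same grasp; the last joint's range is limited). The gripper opens to 85 mm and grips with 20 to 120 N. Pads are 22 mm wide; open, the fingers measure 114 mm over their backs; the gripper's body (76 mm by 85 mm) begins 54 mm behind the grasp point. The pads swing forward as they close: fully open they stand 13 mm farther back than shut.
Start: joints at [-1.195, 0.469, -0.049, 1.532, 0.024, 1.141, -0.082], TCP at [0.266, 0.62, 0.256] pointing down, gripper open.
Joint ranges: [-2.59, 2.59], [-0.33, 1.99], [-1.39, 1.29], [0.1, 2.45], [-1.04, 4.18], [0.21, 1.99], [-2.66, 2.66]. Speed limits (rad/s): [2.57, 2.57, 3.14, 3.14, 3.14, 3.14, 3.14].

INTERFACE

Orientations are given as a 3x3 rotation matrix whose columns are the frame's x, y, z axes.
In Python, from station import env gives the robot as it stands.
- The arm moves only by the tool servo_tool, never from a script. Its argument "plan" is a list of rows, each an object with "linear": the shift along the tool's x, y, z in cm, a list of three; "rotation": the turn, a rotation vector about the tool's x, y, z in rad, a list of three; "claw": the opening, from 0 (shut) to 1 (fully open). A call has 1 to 10 rows; each row is the pose to reach, as a shift and turn from the pose commanded when the call began, along the tool's axes at that moment; what a row does not reach only later rows make up. A row lasts 1/8 s, in which the tool goes at most 62.5 mm and 10.7 degrees, less where a joint would pass 70% of its speed; a pose out of reach is approached as far as the arm can. A call with a gripper value outside its range is refused whole. The fingers move at their own pace and stop on an object; the grip force is fixed at half the most. Time passes only in rows, so rows that repeat a pose let the fingers close. It gives the time, the measured TCP pose, the force, the opening and the grip force at its end, in the units of the state.
- env.read_state(): the state, without advancing time (a new reading comes with each control period).
- env.snapshot(name): name is "side" or "top"; returns a dict with "img" (400x640x3 uint8, red, green, blue), "vfov" (degrees; the focal length in pixels is half the picture's height over the tangent of half this angle, whatever the lens; pixels are square), "cx", "cy" (the principal point, pixels), "rvec" (rotation vector, rad) and "tvec" (3), from world to camera coordinates, as OpenCV has them. Camera axes: x right, y down, z forward; pixel columns grow to the right and rows downward; lengths in m; the calibration is good to about 2 mm. A picture is of the moment at which its call begins. There is no depth.
- env.hand_in(): hands the job in; it is judged then, once.
The state is a dict: "clock": time; "joints": joint angles; "joint_vel": joint speeds; "joint_efforts": joint torques, N m; "tool_pos": TCP position; "eef_rot": TCP orientation; "force": force on the tool from outside, world axes, zero at the start; "ft_torque": the same for the moment, N m; "width": finger opening in m; "gripper_force": force on a finger pad.
Only numpy, scipy, OpenCV 4.12 (cv2) and the standard library are available. Lean on these libraries where they do the work, as an engineer would, in place of code of your own. Each camera call takes 0.05 s, during which the arm holds its last target. There are 200 camera calls.

TASK

On the potting bench, take the flat steel shovel, slide its blade under the square pressed-coir slab that lies against the wooden strip, lift it and tip it gently into the terracotta saucer so that it lies flat inside the rim. Dry coir crumbles, so carry it only on the shovel, never touch it with the gripper and do not drop it; leave the round coir disc where it is, and finally lay the shovel down flat on the bench and let go.

Things in the scene. Friction and masses are not known exactly. Their poses are not given: they have to be found in the camera images.
- shovel: Loose shovel, 0.14 kg. Flat steel blade 100 x 60 x 2 mm, no side walls. Origin: middle of the blade's rear end, underside; +x along the blade to its front edge, z up. Flat wooden handle, 14 mm across y (grip it across y, faces parallel) by 24 mm, leans 30 deg backwards: axis from (10,0,2) mm along (-0.5,0,0.87), wood from 25 to 110 mm along it; good grip point at 70 mm: (-25,0,63) mm.
- slab: Square dark brown slab 70 x 70 x 14 mm, 50 g. Origin: centre of underside. Its +x side faces, 2 mm off, a fixed wooden strip (18 mm high, 24 wide, 340 long, along y) that stops it when the blade is pushed under it along +x. Lower edges bevelled all round (8 mm in, 4 mm up): a blade flat on the bench rides in under it. Slides off a blade tipped 35 deg or more.
- disc: Bystander: round disc of the same coir, 70 mm across, 14 mm thick, against the same strip beside the slab (either side), centres 140 mm apart. Origin: centre of underside.
- saucer: Round terracotta plant saucer, loose, 0.7 kg: 200 mm across and 18 mm high outside; flat inner floor about 178 mm across, 6 mm above the bench. Origin: centre of underside.
There are look-alikes about, which are no part of the job. Of the things shaped like the shovel, the steel one is meant. Several things look just like the saucer: the one meant starts farthest from the robot's base.

How it is judged:
On the way:
1. the slab has been lifted clear of the strip on the shovel's blade (height (world z) of slab above 0.03 m and contact force between shovel and slab above 0.1 N and z of slab in the frame of shovel above 0 m and x of slab in the frame of shovel above 0.01 m), for 0.2 s.
At the end, for the whole second after the job is handed in: The slab lies flat (within 10 degrees) on the inner floor of the saucer, its centre within 45 mm of the saucer's centre, the saucer stands level on the bench, the shovel lies flat on the bench (within about 6 degrees, its rear end within 6 mm of the bench) clear of the slab, and both are at rest (horizontal distance between slab and saucer below 0.045 m and z of slab in the frame of saucer below 0.024 m and (angle between slab's own z axis and vertical below 0.17 rad or angle between slab's own z axis and vertical above 2.97 rad) and angle between saucer's own z axis and vertical below 0.05 rad and height (world z) of each of saucer, shovel below 0.006 m and angle between shovel's own z axis and vertical below 0.1 rad and contact force between shovel and slab below 0.05 N and linear speed of each of slab, shovel below 0.02 m/s and angular speed of each of slab, shovel below 0.2 rad/s); the robot touches nothing.
It fails at once if the gripper touches the slab (contact force between the fingers and slab above 0.5 N).
It fails at once if the slab is dropped or flung (faster than 1 m/s) (linear speed of slab above 1 m/s).
It fails at once if the round disc is moved by more than 20 mm (distance of disc from where it was at the start of the episode above 0.02 m).
It also fails if it takes over 56 s, if anything falls off the work surface, if the arm or the gripper's body presses on something with over 40 N, if the wrist force passes 120 N, or if a joint passes its speed limit or range.

## Working session

There is one attempt and no reset: what is moved stays moved. The work goes in short steps, Python scripts to look and compute and a tool call to move; the robot and the scene stay as the last step left them, time stands still between calls to the robot, and variables do not carry over. Pictures are saved under pics/ and viewed, at most 10 in all, crops included, and the job is handed in when it is done.

Besides the shell and the picture viewer there is one more tool, called after "Call:" as name(argument=value, ...) on one line, values as JSON. servo_tool: Moves the arm, as the interface text tells. Its arguments: {"type":"object","properties":{"plan":{"type":"array"}},"required":["plan"]}

```bash
mkdir -p pics; ls; cat > h.py <<'E'
import numpy as np, cv2
from station import env
def snap(n,fn=None):
    s=env.snapshot(n); 
    if fn: cv2.imwrite('pics/'+fn,s['img'][:,:,::-1])
    f=200/np.tan(np.radians(s['vfov'])/2)
    s['K']=np.array([[f,0,s['cx']],[0,f,s['cy']],[0,0,1.]])
    s['R']=cv2.Rodrigues(np.array(s['rvec'],float))[0]; s['t']=np.array(s['tvec'],float).ravel()
    return s
def ray(s,uv,z):
    uv=np.atleast_2d(uv).astype(float)
    d=(np.linalg.inv(s['K'])@np.c_[uv,np.ones(len(uv))].T).T@s['R']
    c=-s['R'].T@s['t']
    return c+d*((z-c[2])/d[:,2])[:,None]
def proj(s,P):
    q=(s['R']@np.atleast_2d(P).T).T+s['t']; q=q@s['K'].T
    return q[:,:2]/q[:,2:]
E
python3 - <<'E'
from h import *
for n in('top','side'):
    s=snap(n,n+'0.png'); print(n,s['vfov'],s['cx'],s['cy'],-s['R'].T@s['t'],s['R'].round(3).tolist())
st=env.read_state();print(st['clock'],st['tool_pos'],np.round(st['eef_rot'],3),st['width'])
E
```

```text
pics
top 42.14580601885776 312.31519700669696 199.9707800065048 [ 0.34909546 -0.03227737  1.13048806] [[0.021, -1.0, -0.02], [-0.991, -0.018, -0.129], [0.129, 0.022, -0.991]]
side 56.30529994789315 314.10134644357197 192.68165194794653 [ 0.29099026 -0.49177231  0.61189917] [[0.944, -0.331, 0.001], [-0.25, -0.714, -0.654], [0.217, 0.617, -0.756]]
0.1 [0.26564477 0.62002005 0.25534863] [[-0.919  0.394 -0.001]
 [ 0.394  0.919 -0.002]
 [-0.    -0.002 -1.   ]] 0.08563468388249071
```

View pics/top0.png

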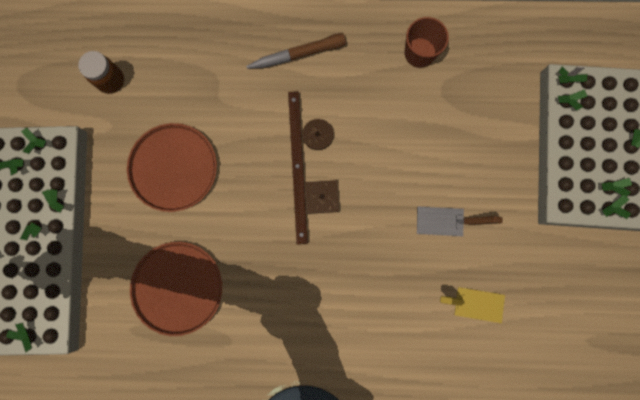

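View pics/side0.png

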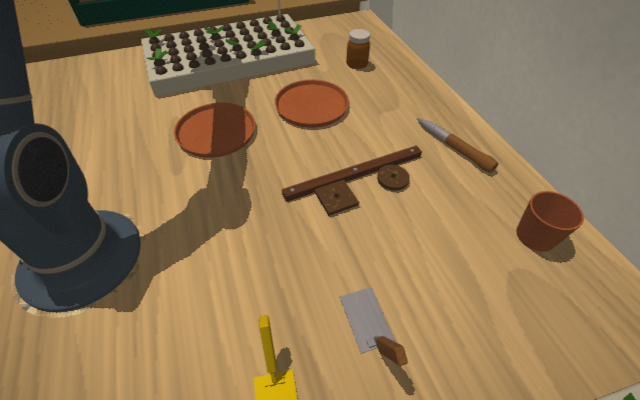

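The top view shows two saucers, at (173,167) and (177,288). The upper one is farther from the base at about (305,400), so it is the one meant. The steel shovel is at (440,221) and the yellow one at (480,305) is a look-alike. The slab is at (322,197), the disc at (318,134) and the strip at x≈298.

```bash
cat > m.py <<'E'
from h import *
def blob(m,seed):
    n,l=cv2.connectedComponents(m.astype(np.uint8)); k=l[seed[1],seed[0]]
    if k==0: return None
    c,_=cv2.findContours((l==k).astype(np.uint8),cv2.RETR_EXTERNAL,cv2.CHAIN_APPROX_NONE); return max(c,key=cv2.contourArea)
def rect(s,c,z):
    p=ray(s,c[:,0,:],z)[:,:2]
    r=cv2.minAreaRect((p*1000).astype(np.float32)); return r,cv2.boxPoints(r)
E
python3 - <<'E'
from m import *
s=snap('top'); im=s['img']; hsv=cv2.cvtColor(im,cv2.COLOR_RGB2HSV)
for p in [(430,215),(480,219),(310,205),(318,150),(298,180),(173,167),(177,250),(370,200),(322,185)]: print(p,im[p[1],p[0]],hsv[p[1],p[0]])
H,S,V=[hsv[:,:,i].astype(int) for i in range(3)]
blade=(S<70)&(V>90)
c=blob(blade,(435,230)); r,b=rect(s,c,0.002); print('blade',r,b.round())
for z,p in((0.018,(173,167)),(0.018,(177,288))):
    m=((H<10)|(H>170))&(S>120); c=blob(m,p)
    q=ray(s,c[:,0,:],z)[:,:2]*1000; (x,y),rr=cv2.minEnclosingCircle(q.astype(np.float32)); print('saucer',x,y,rr,np.hypot(x,y))
dark=(V<95)
for p in ((310,205),(318,150),(298,180)):
    c=blob(dark,p)
    if c is not None: print(p,cv2.boundingRect(c),rect(s,c,0.014)[0])
cr=np.hstack([cv2.resize(im[80:260,280:360],None,fx=3,fy=3,interpolation=2),cv2.resize(im[190:255,405:515],None,fx=5,fy=5,interpolation=2)[:325].repeat(1,0) if 0 else cv2.copyMakeBorder(cv2.resize(im[190:255,405:515],None,fx=5,fy=5,interpolation=2),0,215,0,0,cv2.BORDER_CONSTANT)])
cv2.imwrite('pics/crop1.png',cr[:,:,::-1])
E
```

```text
(430, 215) [117 111 107] [ 12  22 117]
(480, 219) [76 48 28] [ 13 161  76]
(310, 205) [74 54 40] [ 12 117  74]
(318, 150) [114  92  65] [ 17 110 114]
(298, 180) [67 41 28] [ 10 148  67]
(173, 167) [120  68  43] [ 10 164 120]
(177, 250) [125  71  49] [  9 155 125]
(370, 200) [153 125  92] [ 16 102 153]
(322, 185) [71 50 34] [ 13 133  71]
blade ((455.22979736328125, -284.9105529785156), (100.44225311279297, 60.408206939697266), 88.00997161865234) [[ 423. -334.]
 [ 484. -336.]
 [ 487. -236.]
 [ 427. -234.]]Traceback (most recent call last):
  File "<stdin>", line 9, in <module>
TypeError: 'NoneType' object is not subscriptable
```

```bash
python3 - <<'E'
from m import *
s=snap('top'); im=s['img']; hsv=cv2.cvtColor(im,cv2.COLOR_RGB2HSV)
H,S,V=[hsv[:,:,i].astype(int) for i in range(3)]
for p in((173,167),(177,320)):
    m=((H<13)|(H>170))&(S>135); c=blob(m,p)
    if c is None: print(p,'none'); continue
    q=ray(s,c[:,0,:],.018)[:,:2]*1000; (x,y),rr=cv2.minEnclosingCircle(q.astype(np.float32)); e=cv2.fitEllipse(q.astype(np.float32)); print('saucer',x,y,rr,np.hypot(x,y),e)
dark=(V<92)
strip=dark&(np.arange(640)<=302)[None]; 
d2=dark.copy(); 
for y in range(400): d2[y,:int(302+(y-92)*0.055)]=0
for p in ((310,205),(310,134)):
    c=blob(d2,p)
    if c is not None: print(p,cv2.boundingRect(c),rect(s,c,0.014)[0],rect(s,c,0.014)[1].round())
# strip right edge & left edge
for y in range(100,240,20):
    xs=np.where(dark[y,280:345])[0]+280; P=ray(s,[[xs[0],y]],.018)[0]*1000; Q=ray(s,[[xs[-1]+1,y]],.018)[0]*1000; print(y,xs[0],xs[-1],P[:2].round(),Q[:2].round())
a=cv2.resize(im[80:260,280:360],None,fx=3,fy=3,interpolation=2); b=cv2.resize(im[190:255,405:515],None,fx=4,fy=4,interpolation=2)
cv2.imwrite('pics/crop1.png',np.hstack([a,cv2.copyMakeBorder(b,0,540-260,0,0,cv2.BORDER_CONSTANT)])[:,:,::-1])
# shovel handle top in both views
hd=((S>120)&(V<120)); c=blob(hd,(485,219)); print(cv2.boundingRect(c),cv2.minAreaRect(c))
E
```

```text
saucer 562.0017700195312 302.931640625 99.44184875488281 638.4462141769189 ((562.0382080078125, 302.9178161621094), (193.717529296875, 196.31455993652344), 179.26446533203125)
saucer 300.6927490234375 279.2802429199219 99.46013641357422 410.3822406009823 ((300.2654113769531, 279.23388671875), (194.4701385498047, 195.75628662109375), 68.29718017578125)
(310, 205) (306, 180, 34, 34) ((502.5838317871094, -29.437992095947266), (68.56710815429688, 68.8317642211914), 5.332751750946045) [[465.   2.]
 [472. -67.]
 [540. -61.]
 [534.   8.]]
(310, 134) (304, 119, 30, 31) ((641.4205322265625, -17.948741912841797), (67.91969299316406, 64.01277160644531), 1.3116066455841064) [[607.  13.]
 [608. -51.]
 [676. -49.]
 [675.  15.]]
100 289 300 [717.  49.] [717.  22.]
120 290 323 [671.  46.] [672. -30.]
140 291 332 [626.  42.] [627. -50.]
160 293 303 [581.  37.] [582.  13.]
180 294 336 [537.  33.] [539. -60.]
200 295 338 [493.  30.] [495. -65.]
220 296 307 [450.  27.] [450.   1.]
(464, 215, 39, 10) ((482.9876403808594, 219.72784423828125), (8.26419448852539, 37.9608039855957), 87.39744567871094)
```

View pics/crop1.png

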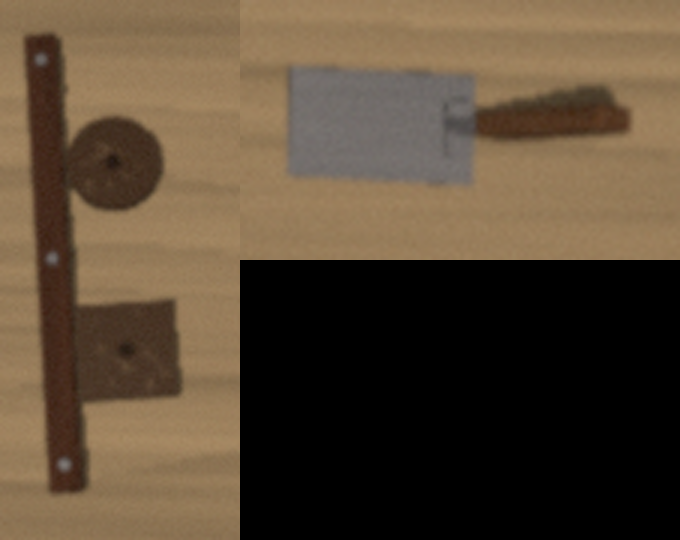

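The crop confirms that the steel shovel's blade points left (+y) with its handle to the right. The square slab and the round disc both lie against the strip, and the sizes and the 140 mm spacing agree with the description. Next I'll work out the approach.

```bash
cat > mv.py <<'E'
from h import *
from scipy.spatial.transform import Rotation as Ro
B=np.array([[.866025,0,.5],[0,-1,0],[.5,0,-.866025]])   # tool in shovel, nominal
def shov(o,yaw,pitch=0): # yaw deg, pitch deg (+ = front down); o mm
    return Ro.from_euler('ZY',[yaw,pitch],degrees=True).as_matrix(), np.array(o,float)/1000
def tcp(o,yaw,pitch=0,l=68,back=0,T=None):
    R,p=shov(o,yaw,pitch)
    if T is None: T=(B,np.array([10,0,2])/1000+np.array([-.5,0,.866025])*(l+6+back)/1000)
    return R@T[0],p+R@T[1]
def delta(cur,tgt):
    R,p=cur; return (R.T@(tgt[1]-p)*100).round(2).tolist(), Ro.from_matrix(R.T@tgt[0]).as_rotvec().round(3).tolist()
def apply(cur,lin,rot):
    R,p=cur; return R@Ro.from_rotvec(rot).as_matrix(), p+R@np.array(lin)/100
def meas():
    s=env.read_state(); return np.array(s['eef_rot']),np.array(s['tool_pos'])
E
python3 - <<'E'
from mv import *
c=meas()
a=tcp((453.5,-335,0),88,back=110); 
v=(Ro.from_matrix(c[0]).as_matrix(),np.array([.5,.1,.28]))
print('via',delta(c,v)); c2=apply(c,*delta(c,v)); print('pre',a[1],delta(c2,a)); print(delta(a,tcp((453.5,-335,0),88)))
E
```

```text
via ([-42.02, -38.59, -2.39], [0.0, 0.0, -0.0])
pre [ 0.45063824 -0.41695005  0.1613486 ] ([-15.82, -49.45, 11.93], [-0.315, 0.459, 1.172])
([0.0, -0.0, 11.0], [0.0, 0.0, 0.0])
```

Call:
servo_tool(plan=[{"linear": [-42, -38.6, -2.4], "rotation": [0, 0, 0], "claw": 1}, {"linear": [-42, -38.6, -2.4], "rotation": [0, 0, 0], "claw": 1}, {"linear": [-42, -38.6, -2.4], "rotation": [0, 0, 0], "claw": 1}, {"linear": [-42, -38.6, -2.4], "rotation": [0, 0, 0.2], "claw": 1}, {"linear": [-42, -38.6, -2.4], "rotation": [0, 0, 0.4], "claw": 1}, {"linear": [-42, -38.6, -2.4], "rotation": [0, 0, 0.6], "claw": 1}, {"linear": [-42, -38.6, -2.4], "rotation": [0, 0, 0.6], "claw": 1}, {"linear": [-42, -38.6, -2.4], "rotation": [0, 0, 0.6], "claw": 1}, {"linear": [-42, -38.6, -2.4], "rotation": [0, 0, 0.6], "claw": 1}, {"linear": [-42, -38.6, -2.4], "rotation": [0, 0, 0.6], "claw": 1}])

```text
clock: 1.45
tool_pos: [0.5012, 0.0951, 0.2807]
eef_rot: [[-0.529, 0.849, 0.001], [0.849, 0.529, -0.001], [-0.002, 0.0, -1.0]]
force: [-0.3, 0.5, -0.3]
width: 0.0856
gripper_force: 0.0
```

```bash
python3 - <<'E'
from mv import *
c=meas(); print(c[1],env.read_state()['joints'])
print(delta(c,tcp((453.5,-335,0),88,back=110)))
E
```

```text
[0.50123205 0.09509874 0.28071406] [-0.54667215  0.17374905  0.31687495  1.90355692 -0.0596115   1.07259482
  0.35122141]
([-40.77, -31.37, 12.0], [-0.154, 0.51, 0.578])
```

Call:
servo_tool(plan=[{"linear": [-40.8, -31.4, 5], "rotation": [-0.15, 0.51, 0.58], "claw": 1}, {"linear": [-40.8, -31.4, 5], "rotation": [-0.15, 0.51, 0.58], "claw": 1}, {"linear": [-40.8, -31.4, 5], "rotation": [-0.15, 0.51, 0.58], "claw": 1}, {"linear": [-40.8, -31.4, 5], "rotation": [-0.15, 0.51, 0.58], "claw": 1}, {"linear": [-40.8, -31.4, 5], "rotation": [-0.15, 0.51, 0.58], "claw": 1}, {"linear": [-40.8, -31.4, 5], "rotation": [-0.15, 0.51, 0.58], "claw": 1}, {"linear": [-40.8, -31.4, 5], "rotation": [-0.15, 0.51, 0.58], "claw": 1}, {"linear": [-40.8, -31.4, 5], "rotation": [-0.15, 0.51, 0.58], "claw": 1}, {"linear": [-40.8, -31.4, 5], "rotation": [-0.15, 0.51, 0.58], "claw": 1}, {"linear": [-40.8, -31.4, 8], "rotation": [-0.15, 0.51, 0.58], "claw": 1}])

```text
clock: 2.7
tool_pos: [0.4543, -0.4142, 0.201]
eef_rot: [[0.025, 1.0, 0.011], [0.867, -0.027, 0.498], [0.498, -0.003, -0.867]]
force: [0.4, 0.4, -1.0]
width: 0.0853
gripper_force: 0.0
```

```bash
python3 - <<'E'
from mv import *
c=meas(); print(c[1],env.read_state()['joints'].round(2))
print(delta(c,tcp((453.5,-335,0),88,back=110)))
# check shovel model: project handle points into both views
R,p=shov((453.5,-335,0),88)
P=[R@(np.array([10,0,2])+np.array([-.5,0,.866])*l)/1000+p for l in (25,68,110)]
for n in('top','side'):
    s=snap(n,n+'1.png'); print(n,proj(s,P).round(1).tolist(),proj(s,[p+R@np.array(q)/1000 for q in((0,30,2),(0,-30,2),(100,30,2),(100,-30,2))]).round(1).tolist())
E
```

```text
[ 0.45429372 -0.41422138  0.20096304] [ 0.45  0.67  0.6   1.55 -0.63  1.53  1.19]
([-2.22, -0.35, 3.3], [-0.006, 0.003, 0.005])
top [[467.0, 221.3], [482.5, 220.2], [498.8, 219.1]] [[462.8, 235.9], [463.3, 208.4], [416.4, 233.4], [417.2, 205.9]]
side [[380.2, 344.9], [389.9, 350.5], [400.9, 357.0]] [[360.2, 353.9], [395.0, 342.3], [338.6, 296.9], [370.5, 287.4]]
```

View pics/side1.png

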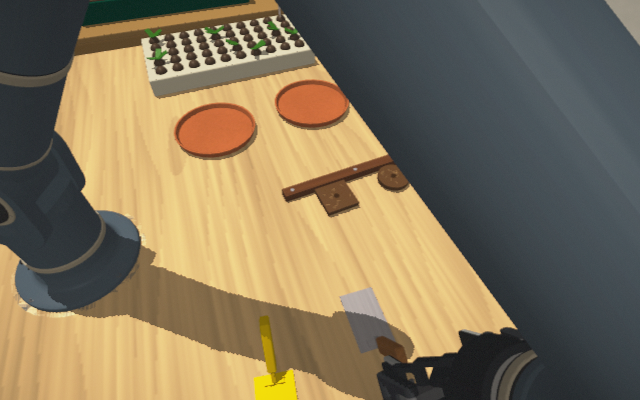

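The side view matches the projected shovel model: the handle is at about (390,349) and the blade's front edge at about (355,292). I'm going in along the handle axis.

Call:
servo_tool(plan=[{"linear": [-2.2, -0.35, 3.3], "rotation": [-0.006, 0.003, 0.005], "claw": 1}, {"linear": [-2.2, -0.35, 3.3], "rotation": [-0.006, 0.003, 0.005], "claw": 1}, {"linear": [-2.2, -0.35, 6], "rotation": [-0.006, 0.003, 0.005], "claw": 1}, {"linear": [-2.2, -0.35, 8], "rotation": [-0.006, 0.003, 0.005], "claw": 1}, {"linear": [-2.2, -0.35, 8], "rotation": [-0.006, 0.003, 0.005], "claw": 1}])

```text
clock: 3.42
tool_pos: [0.4509, -0.3895, 0.1199]
eef_rot: [[0.029, 0.999, 0.013], [0.863, -0.032, 0.505], [0.505, -0.003, -0.863]]
force: [-0.6, -1.2, 0.2]
width: 0.0853
gripper_force: 0.0
```

```bash
python3 - <<'E'
from mv import *
c=meas(); print(c[1],env.read_state()['force'])
print(delta(c,tcp((453.5,-335,0),88)))
E
```

```text
[ 0.45087559 -0.38953653  0.11990266] [-0.58101666 -1.21767322  0.22045933]
([-0.34, 0.1, 6.04], [-0.005, -0.006, 0.001])
```

Call:
servo_tool(plan=[{"linear": [-0.3, 0.1, 2], "rotation": [-0.005, -0.006, 0.0], "claw": 1}, {"linear": [-0.3, 0.1, 4], "rotation": [-0.005, -0.006, 0.0], "claw": 1}, {"linear": [-0.3, 0.1, 6], "rotation": [-0.005, -0.006, 0.0], "claw": 1}, {"linear": [-0.3, 0.1, 6], "rotation": [-0.005, -0.006, 0.0], "claw": 1}, {"linear": [-0.3, 0.1, 6], "rotation": [-0.005, -0.006, 0.0], "claw": 1}])

```text
clock: 4.05
tool_pos: [0.4521, -0.3644, 0.0669]
eef_rot: [[0.031, 0.999, 0.02], [0.867, -0.036, 0.497], [0.497, 0.002, -0.868]]
force: [-0.3, -0.0, -0.0]
width: 0.0853
gripper_force: 0.0
```

```bash
python3 - <<'E'
from mv import *
c=meas(); print(c[1],env.read_state()['force'])
print(delta(c,tcp((453.5,-335,0),88)))
E
```

```text
[ 0.45211784 -0.36437922  0.06693214] [-0.29762602 -0.02693126 -0.0292008 ]
([0.17, 0.04, 0.19], [0.002, 0.003, -0.0])
```

Call:
servo_tool(plan=[{"linear": [0.1, 0.04, 0.1], "rotation": [0, 0, 0], "claw": 1}, {"linear": [0.1, 0.04, 0.1], "rotation": [0, 0, 0], "claw": 0}, {"linear": [0.1, 0.04, 0.1], "rotation": [0, 0, 0], "claw": 0}, {"linear": [0.1, 0.04, 0.1], "rotation": [0, 0, 0], "claw": 0}, {"linear": [0.1, 0.04, 0.1], "rotation": [0, 0, 0], "claw": 0}, {"linear": [0.1, 0.04, 0.1], "rotation": [0, 0, 0], "claw": 0}, {"linear": [0.1, 0.04, 0.1], "rotation": [0, 0, 0], "claw": 0}, {"linear": [0.1, 0.04, 0.1], "rotation": [0, 0, 0], "claw": 0}])

```text
clock: 5.05
tool_pos: [0.4526, -0.3625, 0.0664]
eef_rot: [[0.03, 0.999, 0.02], [0.867, -0.036, 0.497], [0.498, 0.002, -0.867]]
force: [0.2, -0.5, 1.5]
width: 0.0134
gripper_force: 61.3
```

```bash
python3 - <<'E'
from m import *
from mv import delta,meas,tcp
st=env.read_state(); print(st['force'],st['width'],st['gripper_force']); c=meas(); print(c[1]); print(delta(c,tcp((453.5,-335,0),88)))
s=snap('top','top2.png'); im=s['img']; hsv=cv2.cvtColor(im,cv2.COLOR_RGB2HSV)
H,S,V=[hsv[:,:,i].astype(int) for i in range(3)]
c=blob((S<70)&(V>70),(435,230))
if c is not None: print(rect(s,c,.002))
E
```

```text
[ 0.23384259 -0.544613    1.51425602] 0.013388948851336728 61.29050016403198
[ 0.45258707 -0.36252881  0.06640503]
([0.03, -0.0, 0.05], [0.002, 0.003, -0.0])
```

```bash
cat >> mv.py <<'E'
def save():
    R,p=meas(); S,o=shov((453.5,-335,0),88); np.savez('T.npz',R=S.T@R,p=S.T@(p-o))
try:
    _z=np.load('T.npz'); T=(_z['R'],_z['p'])
except Exception: T=None
def shnow():
    R,p=meas(); RS=R@T[0].T; return (p-RS@T[1])*1000, Ro.from_matrix(RS).as_euler('ZYX',degrees=True)
def to(o,yaw,pitch=0): return delta(meas(),tcp(o,yaw,pitch,T=T))
E
python3 - <<'E'
from mv import *
save()
E
python3 - <<'E'
from mv import *
print(shnow(),to((453.5,-335,40),88),to((517,-194.5,40),95))
E
```

```text
(array([ 4.53500000e+02, -3.35000000e+02,  1.38777878e-14]), array([88.,  0.,  0.])) ([1.99, 0.01, -3.47], [0.0, -0.0, -0.0]) ([14.38, 6.18, 3.65], [0.061, 0.0, -0.106])
```

Call:
servo_tool(plan=[{"linear": [1, 0, -1.73], "rotation": [0, 0, 0], "claw": 0}, {"linear": [2, 0, -3.47], "rotation": [0, 0, 0], "claw": 0}, {"linear": [5, 1.5, -1.7], "rotation": [0.015, 0, -0.026], "claw": 0}, {"linear": [8, 3, 0], "rotation": [0.03, 0, -0.053], "claw": 0}, {"linear": [11.2, 4.6, 1.8], "rotation": [0.045, 0, -0.08], "claw": 0}, {"linear": [14.4, 6.2, 3.65], "rotation": [0.061, 0, -0.106], "claw": 0}, {"linear": [14.4, 6.2, 3.65], "rotation": [0.061, 0, -0.106], "claw": 0}, {"linear": [14.4, 6.2, 3.65], "rotation": [0.061, 0, -0.106], "claw": 0}])

```text
clock: 6.1
tool_pos: [0.5195, -0.2226, 0.1073]
eef_rot: [[-0.076, 0.996, -0.041], [0.865, 0.086, 0.494], [0.496, 0.002, -0.868]]
force: [0.5, -0.8, -1.2]
width: 0.0133
gripper_force: 61.1
```

```bash
python3 - <<'E'
from mv import *
print(shnow(),env.read_state()['force'],env.read_state()['width'])
o,e=shnow(); R,p=shov(o,e[0],e[1])
for n in('top','side'):
    s=snap(n,n+'3.png'); print(n,proj(s,[p+R@np.array(q)/1000 for q in((0,30,2),(0,-30,2),(100,30,2),(100,-30,2))]).round(1).tolist())
im=cv2.imread('pics/side3.png'); t=cv2.imread('pics/top3.png')
cv2.imwrite('pics/c3.png',np.hstack([cv2.resize(im[150:350,250:450],None,fx=2,fy=2),cv2.resize(t[130:330,260:460],None,fx=2,fy=2)]))
E
```

```text
(array([ 517.06654396, -195.33586694,   40.911106  ]), array([ 9.49916772e+01,  1.16290152e-01, -2.05096030e-02])) [ 0.5062057  -0.80856192 -1.22515688] 0.013257980356655728
top [[402.5, 203.2], [400.0, 175.2], [355.0, 206.5], [352.9, 178.4]]
side [[364.1, 257.6], [393.3, 245.6], [338.3, 216.2], [365.8, 206.1]]
```

View pics/c3.png

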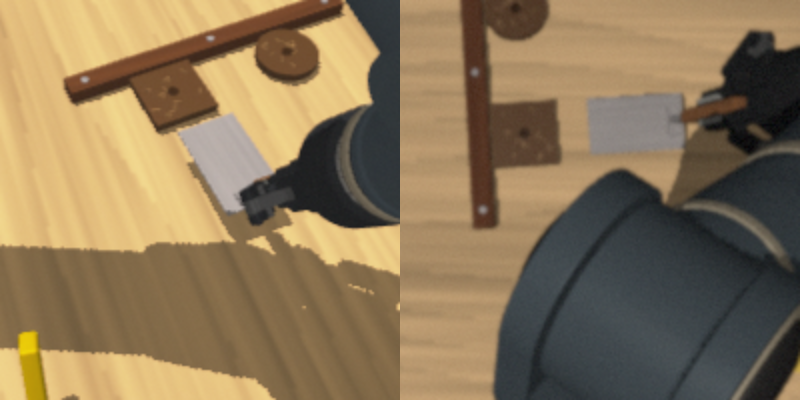

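The shovel sits in the hand as modelled: the blade's front corners are at top (354,179) and (355,206), against (353,178) and (355,206.5) predicted. I'm lowering it to the bench.

```bash
python3 - <<'E'
from mv import *
print(to((517,-194.5,10),95,0.5),to((517,-194.5,0.8),95,0.5))
E
```

```text
([-1.33, 0.05, 2.74], [0.001, -0.007, -0.002]) ([-1.78, 0.05, 3.54], [0.001, -0.007, -0.002])
```

Call:
servo_tool(plan=[{"linear": [-0.7, 0.05, 1.4], "rotation": [0.0, -0.007, -0.002], "claw": 0}, {"linear": [-1.33, 0.05, 2.74], "rotation": [0.0, -0.007, -0.002], "claw": 0}, {"linear": [-1.6, 0.05, 3.2], "rotation": [0.0, -0.007, -0.002], "claw": 0}, {"linear": [-1.78, 0.05, 3.54], "rotation": [0.0, -0.007, -0.002], "claw": 0}, {"linear": [-1.78, 0.05, 3.54], "rotation": [0.0, -0.007, -0.002], "claw": 0}, {"linear": [-1.78, 0.05, 3.54], "rotation": [0.0, -0.007, -0.002], "claw": 0}])

```text
clock: 6.95
tool_pos: [0.5199, -0.2195, 0.067]
eef_rot: [[-0.078, 0.996, -0.041], [0.867, 0.088, 0.49], [0.491, 0.003, -0.871]]
force: [-0.6, 0.1, -0.7]
width: 0.0135
gripper_force: 61.2
```

```bash
python3 - <<'E'
from mv import *
print(shnow(),env.read_state()['force'])
# push: origin line through slab centre
c=np.array([502.5,-30,0]); d=np.array([-.0872,.9962,0])
for k in (165,130,100,72,66): o=c-k*d; o[2]=0.3; print(k,o.round(1),to(o,95,0.3))
E
```

```text
(array([ 5.17535045e+02, -1.92554041e+02,  4.36279323e-01]), array([ 9.51229103e+01,  4.15687129e-01, -4.79816220e-02])) [-0.61472729  0.1412258  -0.68747433]
165 [ 5.169e+02 -1.944e+02  3.000e-01] ([-0.17, -0.08, -0.08], [-0.0, 0.002, 0.002])
130 [ 5.138e+02 -1.595e+02  3.000e-01] ([2.87, -0.08, 1.64], [-0.0, 0.002, 0.002])
100 [ 5.112e+02 -1.296e+02  3.000e-01] ([5.49, -0.08, 3.12], [-0.0, 0.002, 0.002])
72 [ 5.088e+02 -1.017e+02  3.000e-01] ([7.93, -0.07, 4.49], [-0.0, 0.002, 0.002])
66 [ 5.083e+02 -9.570e+01  3.000e-01] ([8.45, -0.07, 4.79], [-0.0, 0.002, 0.002])
```

Call:
servo_tool(plan=[{"linear": [0, -0.04, 0.15], "rotation": [0, 0, 0], "claw": 0}, {"linear": [1.5, -0.08, 0.95], "rotation": [0, 0, 0.002], "claw": 0}, {"linear": [2.8, -0.08, 1.7], "rotation": [0, 0, 0.002], "claw": 0}, {"linear": [3.7, -0.08, 2.2], "rotation": [0, 0, 0.002], "claw": 0}, {"linear": [4.6, -0.08, 2.7], "rotation": [0, 0, 0.002], "claw": 0}, {"linear": [5.45, -0.08, 3.18], "rotation": [0, 0, 0.002], "claw": 0}])

```text
clock: 7.7
tool_pos: [0.5139, -0.1564, 0.0664]
eef_rot: [[-0.076, 0.996, -0.04], [0.868, 0.086, 0.489], [0.491, 0.002, -0.871]]
force: [1.6, -4.9, 6.4]
width: 0.0136
gripper_force: 62.4
```

```bash
python3 - <<'E'
from mv import *
print(shnow(),env.read_state()['force'])
c=np.array([502.5,-30,0]); d=np.array([-.0872,.9962,0])
for k in (72,66): o=c-k*d; o[2]=0.3; print(k,o.round(1),to(o,95,0.3))
s=snap('side','side4.png');t=snap('top','top4.png')
cv2.imwrite('pics/c4.png',np.hstack([cv2.resize(s['img'][140:290,270:420],None,fx=2.6,fy=2.6),cv2.resize(t['img'][100:250,270:420],None,fx=2.6,fy=2.6)])[:,:,::-1])
E
```

```text
(array([ 5.11533938e+02, -1.29498575e+02, -2.00478808e-01]), array([ 9.50110933e+01,  4.47388490e-01, -3.40466547e-02])) [ 1.55745955 -4.89894687  6.41181112]
72 [ 5.088e+02 -1.017e+02  3.000e-01] ([2.44, -0.03, 1.32], [0.0, 0.003, 0.0])
66 [ 5.083e+02 -9.570e+01  3.000e-01] ([2.96, -0.03, 1.62], [0.0, 0.003, 0.0])
```

View pics/c4.png

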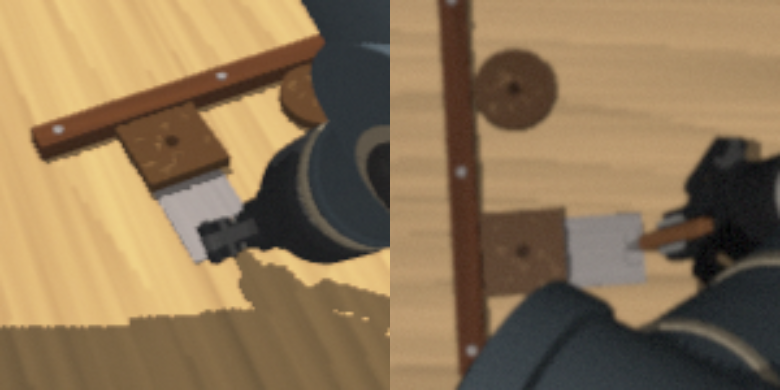

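The blade is riding in under the slab, and the slab is stopped by the strip. I'm continuing the push.

Call:
servo_tool(plan=[{"linear": [0.8, -0.02, 0.45], "rotation": [0, 0, 0], "claw": 0}, {"linear": [1.6, -0.02, 0.9], "rotation": [0, 0, 0], "claw": 0}, {"linear": [2.3, -0.02, 1.3], "rotation": [0, 0, 0], "claw": 0}, {"linear": [2.8, -0.02, 1.58], "rotation": [0, 0, 0], "claw": 0}, {"linear": [2.9, -0.02, 1.63], "rotation": [0, 0, 0], "claw": 0}])

```text
clock: 8.43
tool_pos: [0.5107, -0.1231, 0.0663]
eef_rot: [[-0.077, 0.996, -0.041], [0.868, 0.087, 0.49], [0.491, 0.002, -0.871]]
force: [0.4, -4.8, 6.2]
width: 0.0134
gripper_force: 62.4
```

```bash
python3 - <<'E'
from mv import *
o,e=shnow(); print(o,e,env.read_state()['force'])
# lift: pitch back 5 about rear end, up
a=o.copy(); d=np.array([-.0872,.9962,0])
for h,p in((2,-4),(20,-7),(60,-7)): b=a-3*d*(h>1); b[2]=h; print(h,p,to(b,95,p))
E
```

```text
[ 5.08355697e+02 -9.61729769e+01 -2.29967649e-01] [ 9.50472888e+01  4.30702655e-01 -2.39019837e-02] [ 0.36560043 -4.81059618  6.22260246]
2 -4 ([-0.71, 0.0, -0.39], [-0.0, 0.077, 0.001])
20 -7 ([-0.2, 0.0, -1.97], [-0.0, 0.13, 0.001])
60 -7 ([1.77, 0.01, -5.45], [-0.0, 0.13, 0.001])
```

Call:
servo_tool(plan=[{"linear": [-0.35, 0, -0.2], "rotation": [0, 0.038, 0], "claw": 0}, {"linear": [-0.71, 0, -0.39], "rotation": [0, 0.077, 0], "claw": 0}, {"linear": [-0.6, 0, -0.8], "rotation": [0, 0.1, 0], "claw": 0}, {"linear": [-0.4, 0, -1.4], "rotation": [0, 0.115, 0], "claw": 0}, {"linear": [-0.2, 0, -1.97], "rotation": [0, 0.13, 0], "claw": 0}, {"linear": [0.3, 0, -2.85], "rotation": [0, 0.13, 0], "claw": 0}, {"linear": [0.8, 0, -3.7], "rotation": [0, 0.13, 0], "claw": 0}, {"linear": [1.3, 0, -4.6], "rotation": [0, 0.13, 0], "claw": 0}, {"linear": [1.77, 0, -5.45], "rotation": [0, 0.13, 0], "claw": 0}, {"linear": [1.77, 0, -5.45], "rotation": [0, 0.13, 0], "claw": 0}])

```text
clock: 9.68
tool_pos: [0.5118, -0.1352, 0.1231]
eef_rot: [[-0.071, 0.996, -0.049], [0.797, 0.086, 0.598], [0.6, 0.003, -0.8]]
force: [0.2, -0.4, -2.0]
width: 0.0136
gripper_force: 61.1
```

```bash
python3 - <<'E'
from mv import *
o,e=shnow(); print(o,e,env.read_state()['force'])
s=snap('side','side5.png');t=snap('top','top5.png')
cv2.imwrite('pics/c5.png',np.hstack([cv2.resize(s['img'][120:270,270:420],None,fx=2.6,fy=2.6),cv2.resize(t['img'][100:250,270:420],None,fx=2.6,fy=2.6)])[:,:,::-1])
# target over saucer: blade front at saucer centre-ish minus 20 along d
sc=np.array([562,303,0]); d=np.array([-.0872,.9962,0])
for k in (230,165,140):
    b=sc-k*d; b[2]=70; print(k,b.round(1),to(b,95,-7))
E
```

```text
[508.80954267 -99.88698744  60.54214962] [ 9.50388276e+01 -6.98654415e+00 -9.09164862e-02] [ 0.20482516 -0.36681678 -2.01186044]
230 [582.1  73.9  70. ] ([13.93, 8.85, 9.17], [-0.0, -0.001, 0.0])
165 [576.4 138.6  70. ] ([19.13, 8.85, 13.07], [-0.0, -0.001, 0.0])
140 [574.2 163.5  70. ] ([21.13, 8.84, 14.57], [-0.0, -0.001, 0.0])
```

View pics/c5.png

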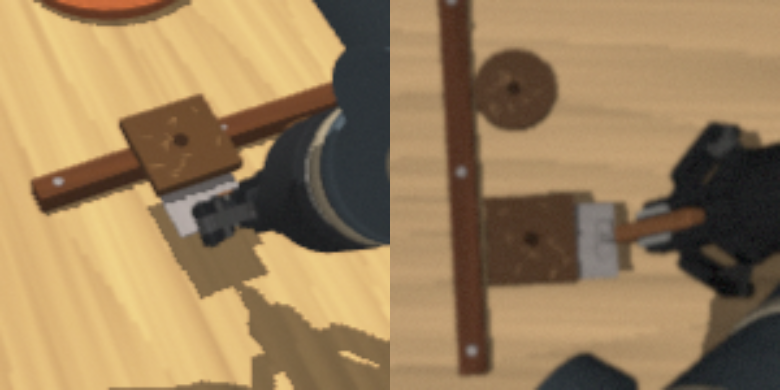

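The slab sits on the blade, clear above the strip. I'm carrying it smoothly to the saucer.

Call:
servo_tool(plan=[{"linear": [0.8, 0.35, 0.5], "rotation": [0, 0, 0], "claw": 0}, {"linear": [2.3, 1.06, 1.57], "rotation": [0, 0, 0], "claw": 0}, {"linear": [4.6, 2.1, 3.1], "rotation": [0, 0, 0], "claw": 0}, {"linear": [7.1, 3.3, 4.8], "rotation": [0, 0, 0], "claw": 0}, {"linear": [9.6, 4.4, 6.5], "rotation": [0, 0, 0], "claw": 0}, {"linear": [12.1, 5.6, 8.2], "rotation": [0, 0, 0], "claw": 0}, {"linear": [14.5, 6.7, 9.9], "rotation": [0, 0, 0], "claw": 0}, {"linear": [16.8, 7.8, 11.5], "rotation": [0, 0, 0], "claw": 0}, {"linear": [18.4, 8.5, 12.6], "rotation": [0, 0, 0], "claw": 0}, {"linear": [19.1, 8.85, 13.05], "rotation": [0, 0, 0], "claw": 0}])

```text
clock: 11.02
tool_pos: [0.5793, 0.105, 0.1324]
eef_rot: [[-0.071, 0.996, -0.053], [0.796, 0.089, 0.599], [0.601, 0.001, -0.799]]
force: [0.5, -0.7, -2.2]
width: 0.0136
gripper_force: 60.9
```

```bash
python3 - <<'E'
from m import *
from mv import *
o,e=shnow(); print(o,e,env.read_state()['force'],env.read_state()['joints'].round(2))
s=snap('side','side6.png');t=snap('top','top6.png')
# tip: hold the front edge at F, pitch p
sc=np.array([562,303,0]); d=np.array([-.0872,.9962,0])
for k,zf,p in ((55,40,0),(55,25,10),(55,12,20),(55,9,28)):
    F=sc-k*d; F[2]=zf; R,_=shov((0,0,0),95,p); b=F-R@np.array([100,0,0]); print(k,zf,p,b.round(1),to(b,95,p))
E
```

```text
[576.05260956 140.32586348  69.96449108] [ 9.51662386e+01 -7.07579956e+00  4.08462142e-02] [ 0.47661449 -0.65493913 -2.2052735 ] [-0.2   0.57  0.32  1.89 -0.95  1.09  0.8 ]
55 40 0 [575.5 148.6  40. ] ([-0.17, -0.02, 3.14], [-0.001, -0.123, 0.001])
55 25 10 [575.4 150.1  42.4] ([1.28, -0.01, 3.46], [-0.001, -0.298, 0.001])
55 12 20 [575.  154.6  46.2] ([2.96, -0.01, 4.03], [-0.001, -0.472, 0.0])
55 9 28 [574.5 160.3  55.9] ([4.79, -0.01, 4.22], [-0.001, -0.612, 0.0])
```

View pics/side6.png

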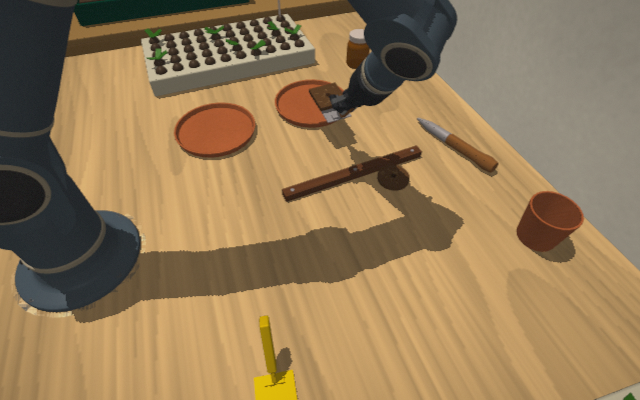

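The slab rests on the blade over the far saucer, at (326,96) in the side view, and neither saucer has moved. I'm starting to lower and tip.

```bash
cat >> mv.py <<'E'
def tip(k,zf,p,sc=(562,303)):
    d=np.array([-.0872,.9962,0]); F=np.array([*sc,0])-k*d; F[2]=zf; R,_=shov((0,0,0),95,p); b=F-R@np.array([100,0,0]); return to(b,95,p)
E
python3 - <<'E'
from mv import *
for a in ((55,60,-3),(50,45,4),(48,32,11),(46,22,18),(45,14,23),(45,10,28)): print(a,tip(*a))
E
```

```text
(55, 60, -3) ([0.36, -0.01, 1.88], [-0.001, -0.071, 0.001])
(50, 45, 4) ([1.45, -0.01, 2.64], [-0.001, -0.193, 0.001])
(48, 32, 11) ([2.5, -0.01, 3.25], [-0.001, -0.315, 0.001])
(46, 22, 18) ([3.78, -0.01, 3.83], [-0.001, -0.437, 0.001])
(45, 14, 23) ([4.63, -0.01, 4.42], [-0.001, -0.524, 0.0])
(45, 10, 28) ([5.64, -0.01, 4.74], [-0.001, -0.612, 0.0])
```

Call:
servo_tool(plan=[{"linear": [0.2, 0, 0.95], "rotation": [0, -0.035, 0], "claw": 0}, {"linear": [0.36, 0, 1.88], "rotation": [0, -0.071, 0], "claw": 0}, {"linear": [0.9, 0, 2.26], "rotation": [0, -0.13, 0], "claw": 0}, {"linear": [1.45, 0, 2.64], "rotation": [0, -0.193, 0], "claw": 0}, {"linear": [2.0, 0, 2.95], "rotation": [0, -0.255, 0], "claw": 0}, {"linear": [2.5, 0, 3.25], "rotation": [0, -0.315, 0], "claw": 0}, {"linear": [3.1, 0, 3.54], "rotation": [0, -0.376, 0], "claw": 0}, {"linear": [3.78, 0, 3.83], "rotation": [0, -0.437, 0], "claw": 0}, {"linear": [4.63, 0, 4.42], "rotation": [0, -0.524, 0], "claw": 0}, {"linear": [4.63, 0, 4.42], "rotation": [0, -0.524, 0], "claw": 0}])

```text
clock: 12.38
tool_pos: [0.5731, 0.1702, 0.1246]
eef_rot: [[-0.092, 0.996, -0.01], [0.988, 0.092, 0.121], [0.121, 0.001, -0.993]]
force: [0.5, 0.4, -1.3]
width: 0.0133
gripper_force: 61.0
```

```bash
python3 - <<'E'
from mv import *
o,e=shnow(); print(o,e,env.read_state()['force'],env.read_state()['joints'].round(2))
for a in ((45,10,26),(45,9,29),(45,9,32),(45,9,35),(45,9,38),(45,9,41)): print(a,tip(*a))
E
```

```text
[573.01254103 169.7002039   52.76799504] [9.53554309e+01 2.28975902e+01 8.81818553e-02] [ 0.4601254   0.44302635 -1.30311165] [-0.7   0.53  0.54  1.89 -0.52  0.85  0.23]
(45, 10, 26) ([0.29, 0.06, -0.06], [-0.002, -0.054, 0.005])
(45, 9, 29) ([0.94, 0.06, -0.31], [-0.002, -0.107, 0.005])
(45, 9, 32) ([1.62, 0.06, -0.63], [-0.002, -0.159, 0.005])
(45, 9, 35) ([2.32, 0.07, -0.92], [-0.002, -0.211, 0.005])
(45, 9, 38) ([3.03, 0.07, -1.16], [-0.001, -0.264, 0.005])
(45, 9, 41) ([3.75, 0.07, -1.37], [-0.001, -0.316, 0.005])
```

Call:
servo_tool(plan=[{"linear": [0.29, 0.06, -0.06], "rotation": [0, -0.054, 0.005], "claw": 0}, {"linear": [0.6, 0.06, -0.18], "rotation": [0, -0.08, 0.005], "claw": 0}, {"linear": [0.94, 0.06, -0.31], "rotation": [0, -0.107, 0.005], "claw": 0}, {"linear": [1.28, 0.06, -0.47], "rotation": [0, -0.133, 0.005], "claw": 0}, {"linear": [1.62, 0.06, -0.63], "rotation": [0, -0.159, 0.005], "claw": 0}, {"linear": [1.97, 0.06, -0.78], "rotation": [0, -0.185, 0.005], "claw": 0}, {"linear": [2.32, 0.07, -0.92], "rotation": [0, -0.211, 0.005], "claw": 0}, {"linear": [2.68, 0.07, -1.04], "rotation": [0, -0.237, 0.005], "claw": 0}, {"linear": [2.68, 0.07, -1.04], "rotation": [0, -0.237, 0.005], "claw": 0}, {"linear": [2.68, 0.07, -1.04], "rotation": [0, -0.237, 0.005], "claw": 0}])

```text
clock: 13.62
tool_pos: [0.5727, 0.1913, 0.1384]
eef_rot: [[-0.08, 0.997, 0.011], [0.99, 0.081, -0.117], [-0.117, 0.001, -0.993]]
force: [-0.1, -0.8, -1.1]
width: 0.0136
gripper_force: 61.0
```

```bash
python3 - <<'E'
from mv import *
o,e=shnow(); print(o,e,env.read_state()['force'])
s=snap('side','side7.png');t=snap('top','top7.png')
cv2.imwrite('pics/c7.png',np.hstack([cv2.resize(s['img'][60:160,260:390],None,fx=3,fy=3,interpolation=2),cv2.resize(t['img'][110:210,120:250],None,fx=3,fy=3,interpolation=2)])[:,:,::-1])
for a in ((45,9,38),(45,9,41),(45,9,44)): print(a,tip(*a))
E
```

```text
[573.96630173 173.89544261  68.70442523] [9.46770928e+01 3.65826017e+01 6.77122826e-02] [-0.10999495 -0.83887186 -1.0530145 ]
(45, 9, 38) ([0.77, -0.1, -0.22], [-0.002, -0.025, -0.007])
(45, 9, 41) ([1.42, -0.1, -0.6], [-0.002, -0.077, -0.007])
(45, 9, 44) ([2.1, -0.1, -0.94], [-0.002, -0.13, -0.007])
```

View pics/c7.png

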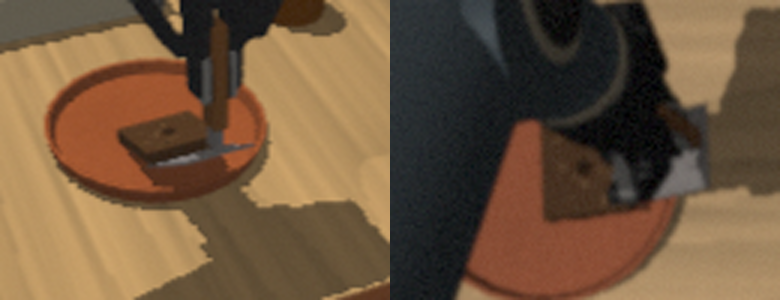

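The side view shows the slab on the saucer floor with only its rear edge on the blade tip, at about (316,104). I'll locate it and draw the shovel back.

```bash
python3 - <<'E'
from mv import *
s=snap('side'); 
for z in(.02,.024,.03): print(ray(s,[[315.7,103.7]],z)[0])
for a in ((60,9,37),(80,10,37),(100,35,34),(150,70,15),(190,90,0)): print(a,tip(*a))
E
```

```text
[0.56781196 0.28305871 0.02      ]
[0.56594122 0.27782247 0.024     ]
[0.56313512 0.26996812 0.03      ]
(60, 9, 37) ([-0.93, -0.09, 0.08], [-0.002, -0.007, -0.007])
(80, 10, 37) ([-2.93, -0.07, 0.22], [-0.002, -0.007, -0.007])
(100, 35, 34) ([-5.83, -0.05, -1.61], [-0.002, 0.045, -0.007])
(150, 70, 15) ([-14.58, 0.01, -1.16], [-0.0, 0.376, -0.006])
(190, 90, 0) ([-20.57, 0.05, 0.62], [0.001, 0.638, -0.006])
```

Call:
servo_tool(plan=[{"linear": [-0.93, -0.05, 0.08], "rotation": [0, -0.007, 0], "claw": 0}, {"linear": [-1.93, -0.05, 0.15], "rotation": [0, -0.007, 0], "claw": 0}, {"linear": [-2.93, -0.05, 0.2], "rotation": [0, -0.007, 0], "claw": 0}, {"linear": [-4.4, -0.05, -0.7], "rotation": [0, 0.02, 0], "claw": 0}, {"linear": [-5.83, -0.05, -1.6], "rotation": [0, 0.045, 0], "claw": 0}, {"linear": [-8.8, 0, -1.5], "rotation": [0, 0.15, 0], "claw": 0}, {"linear": [-11.7, 0, -1.3], "rotation": [0, 0.26, 0], "claw": 0}, {"linear": [-14.6, 0, -1.1], "rotation": [0, 0.376, 0], "claw": 0}, {"linear": [-17.6, 0, -0.2], "rotation": [0, 0.5, 0], "claw": 0}, {"linear": [-20.6, 0, 0.6], "rotation": [0, 0.638, 0], "claw": 0}])

```text
clock: 15.02
tool_pos: [0.59, -0.0155, 0.1585]
eef_rot: [[-0.073, 0.997, -0.035], [0.862, 0.08, 0.5], [0.501, 0.007, -0.865]]
force: [-0.4, 0.6, -1.7]
width: 0.0132
gripper_force: 61.1
```

```bash
cat > chk.py <<'E'
from m import *
from mv import *
s=snap('side'); hsv=cv2.cvtColor(s['img'],cv2.COLOR_RGB2HSV); H,S,V=[hsv[:,:,i].astype(int) for i in range(3)]
x=slice(285,345); y=slice(82,125)
dark=np.zeros_like(V,bool); dark[y,x]=(V[y,x]<130); n,l,stt,cen=cv2.connectedComponentsWithStats(dark.astype(np.uint8))
for i in range(1,n):
    if stt[i,4]>60: print(stt[i],cen[i].round(1),ray(s,[cen[i]],.016)[0].round(4))
t=snap('top'); hsv=cv2.cvtColor(t['img'],cv2.COLOR_RGB2HSV); v=hsv[:,:,2]<92; v[:,:120]=0; v[:,225:]=0; v[:115]=0;v[225:]=0
n,l,stt,cen=cv2.connectedComponentsWithStats(v.astype(np.uint8))
for i in range(1,n):
    if stt[i,4]>60: 
        c=max(cv2.findContours((l==i).astype(np.uint8),0,1)[0],key=cv2.contourArea); print('top',stt[i],rect(t,c,.02)[0])
m=((hsv[:,:,0]<13)|(hsv[:,:,0]>170))&(hsv[:,:,1]>135); c=blob(m,(140,180))
if c is not None: print('saucer',cv2.fitEllipse((ray(t,c[:,0,:],.018)[:,:2]*1000).astype(np.float32)))
o,e=shnow(); print(o,e,env.read_state()['force'])
E
python3 chk.py
```

```text
[285  82  54  10 172] [308.8  84.8] [0.5808 0.3781 0.016 ]
[299  97  36  26 594] [316.9 109.4] [0.5644 0.2638 0.016 ]
[285 112  60  13 186] [316.7 121.2] [0.5475 0.218  0.016 ]
top [129 143  25  63 147] ((539.9757690429688, 375.0251770019531), (143.078125, 36.37504577636719), 16.056676864624023)
top [173 150  34  33 707] ((562.72119140625, 263.68975830078125), (68.60123443603516, 72.6021499633789), 5.134896278381348)
saucer ((562.0592041015625, 302.9424133300781), (193.49729919433594, 195.8434295654297), 0.750289797782898)
[587.26099031   1.85611925  89.39723345] [9.37766346e+01 3.38421045e-01 1.30120158e-02] [-0.21497866 -1.58963193 -0.9597861 ]
```

The slab now lies at about (563,265), some 38 mm from the saucer's centre. I'm using the last look to check that it lies flat.

```bash
python3 - <<'E'
from h import *
s=snap('side');t=snap('top')
cv2.imwrite('pics/c8.png',np.hstack([cv2.resize(s['img'][70:140,265:360],None,fx=4.2,fy=4.2,interpolation=2),cv2.resize(t['img'][120:190+0,125:220],None,fx=4.2,fy=4.2,interpolation=2)])[:,:,::-1])
E
```

```text
(no output)
```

View pics/c8.png

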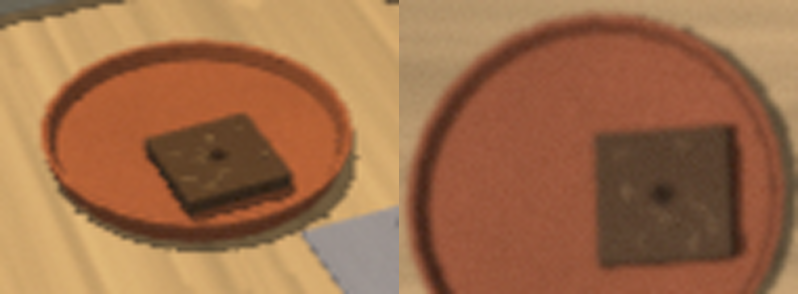

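```bash
python3 - <<'E'
from mv import *
s=snap('side');t=snap('top')
print(ray(t,[[187.2,165.5]],.02)[0],ray(s,[[316.4,106.4]],.02)[0])
# shovel lay-down place: shovel pose near strip-free spot
for a in ((600,-130,90),(600,-250,90),(600,-250,40)): print(a,to(a,95,0))
E
```

```text
[0.56459025 0.26778137 0.02      ] [0.56561081 0.27135532 0.02      ]
(600, -130, 90) ([-12.65, 0.1, -7.14], [0.003, 0.0, -0.003])
(600, -250, 90) ([-23.03, -0.88, -13.09], [0.003, 0.0, -0.003])
(600, -250, 40) ([-25.51, -0.9, -8.76], [0.003, 0.0, -0.003])
```

The hole marks the slab's centre at about (565,269), roughly 34 mm from the saucer's centre, and the slab is flat. Now I'll lay the shovel down in the open area.

```bash
python3 - <<'E'
from mv import *
print(to((550,-240,60),95,0),to((550,-240,8),95,0))
E
```

```text
([-23.29, -5.79, -9.8], [0.003, 0.0, -0.003]) ([-25.88, -5.81, -5.29], [0.003, 0.0, -0.003])
```

Call:
servo_tool(plan=[{"linear": [-4, -0.2, -2.3], "rotation": [0, 0, 0], "claw": 0}, {"linear": [-8, -1, -4.5], "rotation": [0, 0, 0], "claw": 0}, {"linear": [-12, -2, -6.8], "rotation": [0, 0, 0], "claw": 0}, {"linear": [-16, -3.5, -8.5], "rotation": [0, 0, 0], "claw": 0}, {"linear": [-20, -5, -9.5], "rotation": [0, 0, 0], "claw": 0}, {"linear": [-23.3, -5.8, -9.8], "rotation": [0.003, 0, -0.003], "claw": 0}, {"linear": [-24.6, -5.8, -7.5], "rotation": [0.003, 0, -0.003], "claw": 0}, {"linear": [-25.9, -5.8, -5.3], "rotation": [0.003, 0, -0.003], "claw": 0}, {"linear": [-25.9, -5.8, -5.3], "rotation": [0.003, 0, -0.003], "claw": 0}, {"linear": [-25.9, -5.8, -5.3], "rotation": [0.003, 0, -0.003], "claw": 0}])

```text
clock: 16.58
tool_pos: [0.5527, -0.2669, 0.0739]
eef_rot: [[-0.076, 0.996, -0.043], [0.864, 0.087, 0.496], [0.498, 0.001, -0.867]]
force: [0.6, 0.3, -0.7]
width: 0.0132
gripper_force: 61.0
```

```bash
python3 - <<'E'
from mv import *
o,e=shnow(); print(o,e,env.read_state()['force']); print(to((o[0],o[1],-0.2),e[0],0))
E
```

```text
[ 550.1741881  -239.43020851    7.56917803] [ 9.50642954e+01 -5.91877379e-03  5.36104767e-02] [ 0.61984025  0.33720592 -0.69894745]
([-0.39, -0.01, 0.67], [-0.001, -0.0, -0.0])
```

Call:
servo_tool(plan=[{"linear": [-0.2, 0, 0.35], "rotation": [0, 0, 0], "claw": 0}, {"linear": [-0.39, 0, 0.67], "rotation": [0, 0, 0], "claw": 0}, {"linear": [-0.39, 0, 0.67], "rotation": [0, 0, 0], "claw": 0}, {"linear": [-0.39, 0, 0.67], "rotation": [0, 0, 0], "claw": 0}])

```text
clock: 17.08
tool_pos: [0.5523, -0.2683, 0.0663]
eef_rot: [[-0.074, 0.996, -0.041], [0.864, 0.085, 0.496], [0.497, 0.001, -0.868]]
force: [0.5, -0.1, 1.1]
width: 0.0135
gripper_force: 61.3
```

Call:
servo_tool(plan=[{"linear": [0, 0, 0], "rotation": [0, 0, 0], "claw": 0.3}, {"linear": [0, 0, 0], "rotation": [0, 0, 0], "claw": 1}, {"linear": [0, 0, 0], "rotation": [0, 0, 0], "claw": 1}, {"linear": [0, 0, 0], "rotation": [0, 0, 0], "claw": 1}, {"linear": [0, 0, 0], "rotation": [0, 0, 0], "claw": 1}, {"linear": [0, 0, 0], "rotation": [0, 0, 0], "claw": 1}])

```text
clock: 17.82
tool_pos: [0.552, -0.2681, 0.0659]
eef_rot: [[-0.074, 0.996, -0.042], [0.864, 0.085, 0.496], [0.498, 0.0, -0.867]]
force: [-0.5, 0.1, -0.5]
width: 0.085
gripper_force: 0.0
```

Call:
servo_tool(plan=[{"linear": [0, 0, -3], "rotation": [0, 0, 0], "claw": 1}, {"linear": [0, 0, -7], "rotation": [0, 0, 0], "claw": 1}, {"linear": [0, 0, -12], "rotation": [0, 0, 0], "claw": 1}, {"linear": [0, 0, -16], "rotation": [0, 0, 0], "claw": 1}, {"linear": [0, 0, -16], "rotation": [0, 0, 0], "claw": 1}, {"linear": [0, 0, -16], "rotation": [0, 0, 0], "claw": 1}])

```text
clock: 18.58
tool_pos: [0.5585, -0.3467, 0.2039]
eef_rot: [[-0.074, 0.996, -0.043], [0.864, 0.085, 0.497], [0.499, -0.0, -0.867]]
force: [0.5, 0.3, -0.5]
width: 0.0854
gripper_force: 0.0
```

```bash
python3 chk.py; python3 - <<'E'
from m import *
t=snap('top'); h=cv2.cvtColor(t['img'],cv2.COLOR_RGB2HSV); n,l,st,c=cv2.connectedComponentsWithStats(((h[:,:,1]<70)&(h[:,:,2]>70)).astype(np.uint8))
R,p=__import__('mv').shov((550,-240,0),95); q=proj(t,[p+R@np.array([.06,.015,.002])])[0].astype(int); print(q)
b=blob((h[:,:,1]<70)&(h[:,:,2]>70),q); print(None if b is None else rect(t,b,.002))
E
```

```text
[285  82  58  12 191] [311.1  85.1] [0.5864 0.3744 0.016 ]
[285  97  60  28 815] [317.6 112.5] [0.5615 0.2509 0.016 ]
top [129 130  27  77 228] ((556.9708862304688, 366.9851379394531), (169.38821411132812, 57.34230422973633), 3.4525890350341797)
top [ 172  150   35   34 1008] ((562.72998046875, 264.01373291015625), (69.58988189697266, 73.2223892211914), 5.409231662750244)
saucer ((562.11376953125, 302.9613342285156), (193.87216186523438, 195.7703399658203), 3.671131134033203)
[ 555.90177385 -318.32732586  136.93125451] [95.01505651 -0.13468836  0.18112756] [ 0.2874065  -0.42246289 -0.22795935]
[392 186]
(((544.0927124023438, -190.779052734375), (60.51548385620117, 100.54578399658203), 4.65096378326416), array([[ 509.8582 , -143.12517],
       [ 518.01105, -243.33986],
       [ 578.3273 , -238.43294],
       [ 570.1744 , -138.21825]], dtype=float32))
```

```bash
python3 -c "
from station import env
print(env.hand_in())"
```

```text
the job is handed in; nothing more can be done
None
```

I handed the job in at about 18.6 s on the clock: the slab lies flat in the far saucer, about 34–39 mm from its centre (limit 45 mm), the shovel is flat on the bench and released, and I saw no sign that the disc had moved; the hand-in returned no verdict.

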